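Set the club fixture's ring to the red pin and lock it

ROBOT

A 6-joint arm with a two-finger parallel gripper is mounted at the origin on the work surface. World frame = base frame: x ahead of the robot, y to its left, z up, the work surface at z = 0. Lengths are in m, angles in rad, forces in N, time in s.
With the tool pointing down it reaches from about 0.325 to 0.775 m from the base axis. Payload 5.5 kg.
Tool frame: the origin (TCP) lies at the very end of the fingers, on their centre line; the grasp point (between the pads) lies 19 mm behind it (ctrl.grip_depth is the x of the grasp point in the tool frame, in m); x points along the fingers, y is the direction in which the jaws open and shut, and the axes are right-handed (so a half turn about x gives the same grasp; the last joint's range is limited). The gripper opens to 88 mm and grips with 3 to 60 N. Pads are 20 mm wide; open, the fingers measure 115 mm over their backs; the gripper's body (75 mm by 178 mm) begins 61 mm behind the grasp point.
Start: joints at [-1.192, 0.091, 1.231, -0, 1.82, -0.057], TCP at [0.253, -0.544, 0.183] pointing down, gripper open.
Joint ranges: [-2.87, 2.87], [-0.86, 2.18], [0.17, 2.46], [-1.51, 4.65], [0.06, 2.69], [-2.65, 2.65]. Speed limits (rad/s): [2.57, 2.57, 3.01, 3.14, 3.14, 3.14].

INTERFACE

Orientations are given as a unit quaternion [w, x, y, z].
In Python, from bench import ctrl, snapshot, camera_params, nets gives the robot as it stands.
- The arm moves only by the tool play_rows, never from a script. Its argument "deltas" is a list of rows, each a list of 3 entries, a list of its own where there are three numbers: the closure in counts, from 0 (fully open) to 255 (shut), then the shift along the tool's x, y, z in m, then the turn, a rotation vector about the tool's x, y, z in degrees. A call has 1 to 12 rows; each row shifts and turns the pose as measured when the row begins, along the tool's axes as they then stand; what a row does not reach is not made up. A row lasts 1/10 s, in which the tool goes at most 50 mm and 8.59 degrees, less where a joint would pass 70% of its speed; a pose out of reach is approached as far as the arm can. A call is refused whole if a number of a shift passes 0.05 or a number of a turn 8.59, either way. A call with a gripper value outside its range is refused whole. The fingers move at their own pace and stop on an object; "force" is the grip in N (left out, the last holds). Time passes only in rows, so rows that do not move let the fingers close. It gives the time, the measured TCP pose, the force and the opening at its end, in the units of the state.
- ctrl.read_state(): the state, without advancing time (a new reading comes with each control period).
- snapshot(name): name is "scene" or "side" or "wrist"; returns the picture (384x512x3 uint8, red, green, blue); there is no depth.
- camera_params(name): a dict with "camera_matrix" (3x3 intrinsics, pixels), "R" (3x3) and "t" (3): a world point X has camera coordinates R X + t. Camera axes: x right, y down, z forward; pixel columns grow to the right and rows downward; lengths in m; the calibration is good to about 2 mm. A picture is of the moment at which its call begins: read the wrist's pose just before it. camera_params takes no time and is no camera call; for the wrist camera it gives the pose at the moment of the call.
- ctrl.job_done(): hands the job in, once; it reports no verdict.
Trained networks look in the newest picture that a camera, given by its name, has taken for a name from the list of things; names that differ only in an ending like _2 or _b are one class to them, and where a whole thing is asked for, a point or a joint stands for the part that bears it (a point fixed in the world has none). Each returns a list of dicts, best first, with "score" (0 to 1); they miss things now and then, are a little off and sometimes report something else, mostly with a low value. They report only what shows in the picture. A call takes as long as a camera call.
- nets.find_in(target, camera): "at" ([x, y, z] in m, in the coordinates of the camera as it stood for that picture, good to about 4 mm: the middle of the surface that is visible of it).
- nets.place_of(target, camera): "at" ([x, y, z] in m, in the coordinates of the camera as it stood for that picture, good to about 4 mm: a listed point, or the origin of a listed thing).
The state is a dict: "t": time; "joints": joint angles; "joint_velocities": joint speeds; "effort": joint torques, N m; "eef_pos": TCP position; "orientation": TCP orientation; "wrist_force": force on the tool from outside, world axes, zero at the start; "torque": the same for the moment, N m; "grip_width": opening from 0.0 (shut) to 1.0 (fully open).
Only numpy, scipy, OpenCV 4.12 (cv2) and the standard library are available. Lean on these libraries where they do the work, as an engineer would, in place of code of your own. Each camera call takes 0.05 s, during which the arm holds its last target.

TASK

On the club-angle fixture, push the black handle sideways around its arc, without pinching it, until the ring's white pointer points straight at the middle of the red pin on the scale, and let the ring come to rest there. Then press the white lock button in the middle of the ring fully down, with the pointer still on the red pin. Leave the club head, the tape roll and the jar where they are.

Things in the scene. Friction and masses are not known exactly. Their poses are not given: they have to be found in the camera images.
- ring_axis (a point): Centre of the blue ring (148 mm across) on its upright axis, at its top face, 40 mm above the bench. It turns on a fixed grey round base, 256 mm across, 12 mm thick. The point's x points to the middle of the white scale, z up; it does not turn. Two blue jaws stand on the ring, 39 to 61 mm from the axis, either side of the lever's line, up to 60 mm above the bench.
- ring (a joint): Angle of the ring about its axis in rad, growing anticlockwise seen from above, 0 when the pointer points along ring_axis x; stops at -1.4 and 1.4. It has no spring: it turns with friction, about 3 N of push at the handle, and stays where it is left.
- pointer_aim (a point): The place the white pointer points at: on the pointer's line, 105 mm from the ring's axis (the same radius as the pins), 9 mm beyond the pointer's tip, 34 mm above the bench. Turns with the ring.
- handle (a point): Centre of the upright black handle at the end of the steel lever, opposite the pointer, 115 mm from the ring's axis, 63 mm above the bench; turns with the ring. The handle is 24 mm along the lever (x), 16 mm across it (y), and reaches from 38 mm (top of the 14 mm wide lever bar) to 88 mm above the bench. Pressing its +y half and -y half at once counts as pinching: push one broad side only.
- lock_top (a point): Centre of the top of the white lock button (28 mm across), on the ring's axis, 85 mm above the bench when up. It does not turn with the ring.
- lock (a joint): How far the lock button is pressed, in m: 0 up, 0.010 fully down. It moves with about 5 N of friction, has no spring and stays down.
- red_pin: Red pin, 14 mm across and 14 mm tall, fixed on the scale 105 mm from the ring's axis; origin at the centre of its underside, 12 mm above the bench. It stands at 40 or 65 degrees to either side of the middle of the scale; the other three pins take the other places.
- yellow_pin: Yellow pin like the red one, not the one wanted.
- green_pin: Green pin like the red one, not the one wanted.
- blue_pin: Blue pin like the red one, not the one wanted.
- clubhead: Loose steel golf iron head lying flat on the bench, about 110 by 45 mm, 18 mm tall; origin at the bench under its middle. To be left alone.
- tape_roll: Loose roll of blue tape lying flat, 90 mm across, 24 mm tall; origin at the centre of its underside. To be left alone.
- ferrule_jar: Loose closed jar, 52 mm across, 75 mm tall; origin at the centre of its underside. To be left alone.

How it is judged:
By the outcome, as a careful person would: the job done as asked, in the order asked, and still so for the second after the job is handed in, with the robot touching nothing.
It also fails if it takes over 45 s, if anything falls off the work surface, if the arm or the gripper's body presses on something with over 40 N, if the wrist force passes 120 N, or if a joint passes its speed limit or range.

## Working session

There is one attempt and no reset: what is moved stays moved. The work goes in short steps, Python scripts to look and compute and a tool call to move; the robot and the scene stay as the last step left them, time stands still between calls to the robot, and variables do not carry over. Pictures are saved under pics/ and viewed, and the job is handed in when it is done.

Besides the shell and the picture viewer there is one more tool, called after "Request:" as name(argument=value, ...) on one line, values as JSON. play_rows: Moves the arm, as the interface text tells. Its arguments: {"type":"object","properties":{"deltas":{"type":"array","items":{"type":"array"}},"force":{"type":"number"}},"required":["deltas"]}

```bash
mkdir -p pics; cat > h.py <<'E'
from bench import ctrl, snapshot, camera_params, nets
import numpy as np, cv2
from scipy.spatial.transform import Rotation as Rn
def save(img,n): cv2.imwrite('pics/'+n+'.png',cv2.cvtColor(img,cv2.COLOR_RGB2BGR))
def w(cam,p,P=None):
    P=P or camera_params(cam); return np.array(P['R']).T@(np.array(p)-np.array(P['t']))
def proj(cam,X,P=None):
    P=P or camera_params(cam); c=np.array(P['R'])@np.array(X)+np.array(P['t']); u=np.array(P['camera_matrix'])@c; return u[:2]/u[2]
def ray(cam,px,z,P=None):
    P=P or camera_params(cam); R=np.array(P['R']);o=-R.T@np.array(P['t']); d=R.T@np.linalg.inv(P['camera_matrix'])@np.array([px[0],px[1],1.]); return o+d*(z-o[2])/d[2]
E
python3 - <<'E'
from h import *
s=ctrl.read_state(); print(s['t'],s['eef_pos'],s['orientation'],s['wrist_force'])
for c in ['scene','side']:
    save(snapshot(c),c+'0')
    for n in ['ring_axis','pointer_aim','handle','lock_top','red_pin','yellow_pin','green_pin','blue_pin','clubhead','tape_roll','ferrule_jar']:
        r=nets.place_of(n,c)
        print(c,n,[(np.round(w(c,d['at']),4).tolist(),round(d['score'],2)) for d in r[:2]])
print(ctrl.read_state()['t'])
E
```

```text
0.0 [ 0.25312216 -0.54358222  0.18184858] [-0.1522055  -0.69026639 -0.15350822  0.6905078 ] [-0.13018026 -0.37590112  1.03307101]
scene ring_axis [([0.5519, 0.0911, 0.0414], 0.71), ([0.6224, 0.1706, 0.0189], 0.59)]
scene pointer_aim [([0.657, 0.0884, 0.0358], 0.56)]
scene handle [([0.4373, 0.0933, 0.0693], 0.71)]
scene lock_top [([0.5519, 0.086, 0.0879], 0.7)]
scene red_pin [([0.6075, -0.0026, 0.0133], 0.58)]
scene yellow_pin [([0.6411, 0.0366, 0.0122], 0.55)]
scene green_pin [([0.5838, 0.1923, 0.0139], 0.57)]
scene blue_pin [([0.6215, 0.1703, 0.0181], 0.37)]
scene clubhead [([0.5671, -0.1377, 0.0031], 0.94)]
scene tape_roll [([0.5568, 0.339, 0.0044], 0.87), ([0.5661, -0.137, 0.0045], 0.75)]
scene ferrule_jar [([0.7292, 0.1459, -0.0024], 0.91)]
side ring_axis [([0.5534, 0.088, 0.0434], 0.83)]
side pointer_aim [([0.6559, 0.0864, 0.0332], 0.71)]
side handle [([0.4368, 0.0918, 0.0607], 0.81)]
side lock_top [([0.5589, 0.0908, 0.083], 0.52), ([0.5538, 0.3388, -0.0014], 0.27)]
side red_pin [([0.6106, 0.0042, 0.0141], 0.54)]
side yellow_pin [([0.6384, 0.0335, 0.0103], 0.57)]
side green_pin [([0.5826, 0.1895, 0.0117], 0.53)]
side blue_pin [([0.6251, 0.1655, 0.0128], 0.52)]
side clubhead [([0.5663, -0.1422, 0.0008], 0.7)]
side tape_roll [([0.5605, 0.3355, -0.0001], 0.68)]
side ferrule_jar [([0.7362, 0.1426, 0.002], 0.96)]
1.2
```

View pics/scene0.png

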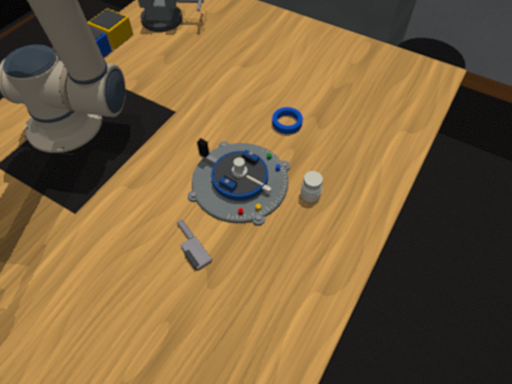

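View pics/side0.png

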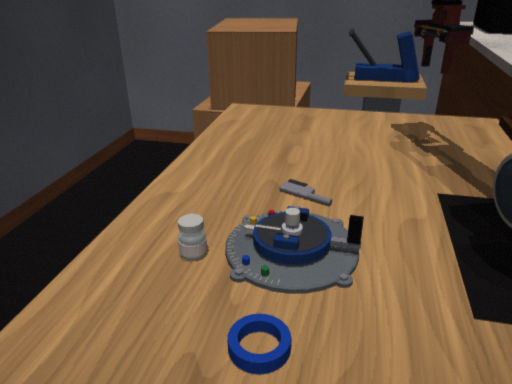

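The scene view shows the red pin at px (240,211), the pointer tip at (268,188) and the handle at (203,147). The side view agrees, with red at (271,213). The ring has to turn clockwise by about 57°. I'll work out the tool axes and the first move.

```bash
cat >> h.py <<'E'
def Rt(s): q=s['orientation']; return Rn.from_quat([q[1],q[2],q[3],q[0]])
def plan(target, yvec=None):
    s=ctrl.read_state(); R=Rt(s)
    d=R.inv().apply(np.array(target)-s['eef_pos']); out=[d.round(4).tolist()]
    if yvec is not None:
        y=np.array([*yvec,0.]); y/=np.linalg.norm(y); x=np.array([0,0,-1.]); z=np.cross(x,y)
        T=Rn.from_matrix(np.array([x,y,z]).T); out.append(np.degrees((R.inv()*T).as_rotvec()).round(2).tolist())
    print('shift',out, 'norm',np.linalg.norm(d).round(4)); return out
E
python3 - <<'E'
from h import *
s=ctrl.read_state(); print(Rt(s).as_matrix().round(3), s['joints'],s['t'])
P=camera_params('wrist'); R=np.array(P['R']); print('cam pos',-R.T@P['t'],'axes',R.round(3))
# camera in tool frame
print(Rt(s).inv().apply(-R.T@P['t']-s['eef_pos']), P['camera_matrix'])
plan([0.45,-0.05,0.30],[1,0]); plan([0.45,-0.05,0.30],[0,1]);plan([0.45,-0.05,0.30],[0,-1])
save(snapshot('wrist'),'w0')
E
```

```text
[[-0.     0.422 -0.907]
 [-0.    -0.907 -0.422]
 [-1.     0.     0.   ]] [-1.19168000e+00  9.10832873e-02  1.23070156e+00 -1.35940336e-05
  1.81979432e+00 -5.66825986e-02] 1.2
cam pos [ 0.32620143 -0.51044483  0.38368703] axes [[ 0.421 -0.907  0.001]
 [-0.867 -0.403  0.294]
 [-0.266 -0.125 -0.956]]
[-0.20074779  0.00042408 -0.08023036] [[265.64156152   0.         255.03500514]
 [  0.         265.64156152 188.51400887]
 [  0.           0.           1.        ]]
shift [[-0.1171, -0.3647, -0.3868], [-65.03, 0.0, -0.0]] norm 0.5444
shift [[-0.1171, -0.3647, -0.3868], [-155.03, 0.0, 0.0]] norm 0.5444
shift [[-0.1171, -0.3647, -0.3868], [24.97, 0.0, -0.0]] norm 0.5444
```

View pics/w0.png

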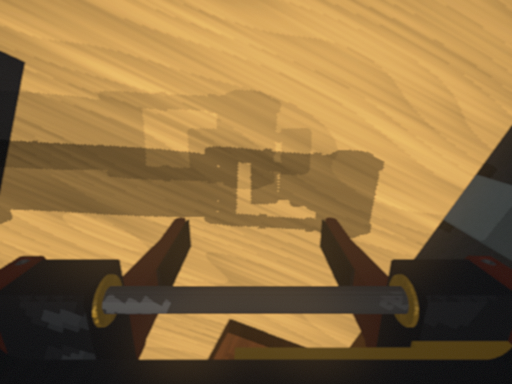

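Request:
play_rows(deltas=[[255,[-0.03,0,0],[8.3,0,0]],[255,[-0.04,0,0],[8.3,0,0]],[255,[-0.03,0,0],[8.3,0,0]],[255,[0,0,0],[0,0,0]]], force=20)

```text
t: 1.65
eef_pos: [0.2529, -0.5429, 0.2836]
orientation: [0.007, -0.706, 0.003, 0.708]
wrist_force: [0.5, -0.1, 0.5]
grip_width: 0.674
```

```bash
python3 - <<'E'
from h import *
s=ctrl.read_state(); print(s['t'],s['eef_pos'],s['joints'],s['grip_width'])
plan([0.47,0.09,0.28],[0,-1])
E
```

```text
1.65 [ 0.25287295 -0.54289021  0.28362578] [-1.19170120e+00  1.40880205e-01  9.96607123e-01  1.74256080e-05
  2.00914471e+00  3.93541946e-01] 0.6744550322707404
shift [[0.0062, -0.6359, -0.208], [-0.83, 0.11, 0.27]] norm 0.6691
```

Request:
play_rows(deltas=[[255,[0,-0.045,-0.015],[0,0,0]],[255,[0,-0.045,-0.015],[0,0,0]],[255,[0,-0.045,-0.015],[0,0,0]],[255,[0,-0.045,-0.015],[0,0,0]],[255,[0,-0.045,-0.015],[0,0,0]],[255,[0,-0.045,-0.015],[0,0,0]],[255,[0,-0.045,-0.015],[0,0,0]],[255,[0,-0.045,-0.015],[0,0,0]],[255,[0,-0.045,-0.015],[0,0,0]],[255,[0,-0.045,-0.015],[0,0,0]],[255,[0,-0.045,-0.015],[0,0,0]],[255,[0,-0.045,-0.015],[0,0,0]]])

```text
t: 2.85
eef_pos: [0.4357, 0.0121, 0.2692]
orientation: [0.003, -0.703, -0.009, 0.712]
wrist_force: [0.4, -0.5, -0.0]
grip_width: 0.006
```

```bash
python3 - <<'E'
from h import *
s=ctrl.read_state(); print(s['t'],s['eef_pos'],s['joints'],s['grip_width'])
plan([0.47,0.09,0.28],[0,-1])
E
```

```text
2.85 [0.43573438 0.01212115 0.26916325] [-0.06490646 -0.29590915  1.43712876  0.01809305  2.01426653  1.50516837] 0.0064151624224319265
shift [[-0.0099, -0.0778, -0.0348], [0.48, 0.73, 0.99]] norm 0.0858
```

Request:
play_rows(deltas=[[255,[-0.005,-0.039,-0.02],[0.5,0.7,1.0]],[255,[-0.005,-0.039,-0.02],[0,0,0]],[255,[0,0,0],[0,0,0]]])

```text
t: 3.15
eef_pos: [0.4758, 0.0989, 0.2745]
orientation: [-0.005, -0.705, -0.005, 0.709]
wrist_force: [-0.9, -0.6, -1.6]
grip_width: 0.004
```

```bash
python3 - <<'E'
from h import *
s=ctrl.read_state(); print(s['t'],s['eef_pos'],s['joints'],s['wrist_force'])
P=camera_params('wrist'); im=snapshot('wrist'); save(cv2.resize(im,(800,600),interpolation=cv2.INTER_CUBIC),'w1'); np.save('w1.npy',im)
import pickle; pickle.dump(P,open('w1.pkl','wb'))
for n in ['ring_axis','pointer_aim','handle','lock_top','red_pin','yellow_pin','green_pin','blue_pin']:
    r=nets.place_of(n,'wrist'); print(n,[(w('wrist',d['at'],P).round(4).tolist(),round(d['score'],2)) for d in r[:2]])
E
```

```text
3.15 [0.4757778  0.09890524 0.27445154] [ 1.34435283e-01 -1.69221654e-01  1.32046134e+00  6.88365880e-04
  1.99559927e+00  1.69041895e+00] [-0.91646151 -0.57081355 -1.61319233]
ring_axis [([0.5555, 0.092, 0.0413], 0.6)]
pointer_aim [([0.658, 0.0823, 0.0323], 0.81)]
handle [([0.4386, 0.0919, 0.0604], 0.93), ([0.5544, 0.0893, 0.0401], 0.69)]
lock_top [([0.5481, 0.0894, 0.0845], 0.84)]
red_pin [([0.6116, -0.0019, 0.0094], 0.55), ([0.6236, 0.1699, 0.0049], 0.41)]
yellow_pin [([0.6407, 0.0297, 0.008], 0.6), ([0.6602, 0.0811, 0.0356], 0.43)]
green_pin [([0.5812, 0.1885, 0.0099], 0.39)]
blue_pin [([0.6245, 0.1722, 0.0086], 0.43)]
```

View pics/w1.png

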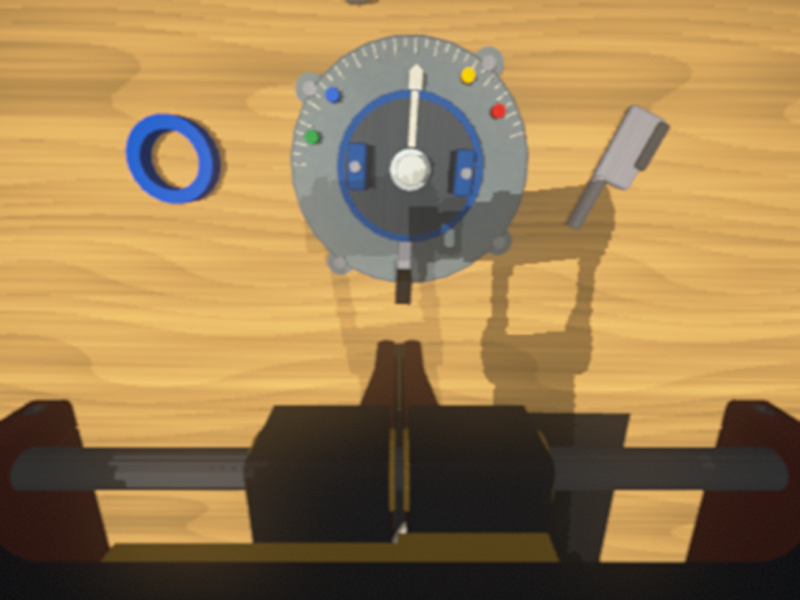

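The wrist view is clear: red pin (498,111), yellow (468,75), blue (333,95), green (312,137), pointer tip (416,66), button (410,170), handle (403,287) in the enlarged picture. I'll fit the fixture geometry from the pin centroids.

```bash
cat >> h.py <<'E'
from scipy.optimize import least_squares
def blobs(im):
    hsv=cv2.cvtColor(im,cv2.COLOR_RGB2HSV); out={}
    rng={'red':[((0,150,90),(6,255,255)),((174,150,90),(180,255,255))],'yellow':[((22,170,120),(34,255,255))],'green':[((45,120,50),(80,255,255))],'blue':[((100,120,140),(125,255,255))]}
    for n,rs in rng.items():
        m=sum(cv2.inRange(hsv,a,b) for a,b in rs)
        k,l,st,ce=cv2.connectedComponentsWithStats(m.astype(np.uint8)); out[n]=[(ce[i].round(2).tolist(),int(st[i,4])) for i in range(1,k) if 8<=st[i,4]<200]
    return out
E
python3 - <<'E'
from h import *
import pickle
P=pickle.load(open('w1.pkl','rb')); im=np.load('w1.npy'); B=blobs(im); print(B)
ap={'red':(319,71),'yellow':(300,48),'blue':(213,61),'green':(200,88)}
X={}
for n in B:
    c=min(B[n],key=lambda b:np.hypot(b[0][0]-ap[n][0],b[0][1]-ap[n][1])); X[n]=ray('wrist',c[0],0.0215,P)[:2]; print(n,c,X[n].round(4))
ang=np.radians({'red':0,'x':0} and [-65,-40,40,65]); names=['red','yellow','blue','green']
def f(p): return np.concatenate([X[n]-(p[:2]+0.105*np.array([np.cos(p[2]+a),np.sin(p[2]+a)])) for n,a in zip(names,ang)])
r=least_squares(f,[.552,.09,0.1]); print(r.x,np.degrees(r.x[2]),(r.fun*1000).round(1))
c=r.x[:2]
# button centre & pointer
for nm,px,z in [('button',(262.5,108.5),.085),('tip',(266.2,43),.034),('handle',(258,180),.08)]:
    x=ray('wrist',px,z,P)[:2]; d=x-c; print(nm,x.round(4),np.degrees(np.arctan2(d[1],d[0])).round(2),np.hypot(*d).round(4))
crop=im[20:200,180:350]; save(cv2.resize(crop,None,fx=3.3,fy=3.3,interpolation=cv2.INTER_CUBIC),'w1c')
E
```

```text
{'red': [([318.46, 70.69], 59)], 'yellow': [([299.2, 48.15], 65)], 'green': [([199.29, 87.27], 49)], 'blue': [([212.41, 60.1], 58), ([221.75, 125.75], 8)]}
red ([318.46, 70.69], 59) [6.109e-01 3.000e-04]
yellow ([299.2, 48.15], 65) [0.6422 0.0326]
green ([199.29, 87.27], 49) [0.5838 0.1886]
blue ([212.41, 60.1], 58) [0.6236 0.1663]
[0.55334649 0.08814123 0.14131541] 8.096776453080956 [ 0.2  0.1 -0.2 -0.1  0.1 -0.  -0.1 -0. ]
button [0.5534 0.0886] 82.63 0.0005
tip [0.6461 0.0838] -2.66 0.0928
handle [0.4477 0.093 ] 177.35 0.1057
```

View pics/w1c.png

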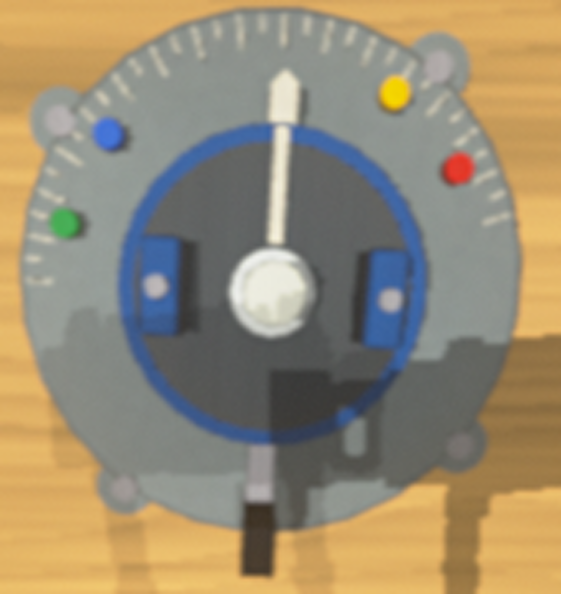

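Request:
play_rows(deltas=[[255,[0.01,0,0],[-8.5,0,0]],[255,[0.01,0,0],[-8.5,0,0]],[255,[0.01,0,0],[-8.5,0,0]],[255,[0.01,0,0],[-8.5,0,0]],[255,[0.01,0,0],[-8.5,0,0]],[255,[0.01,0,0],[-8.5,0,0]],[255,[0.01,0,0],[-8.5,0,0]],[255,[0.01,0,0],[-8.5,0,0]],[255,[0.01,0,0],[-8.5,0,0]],[255,[0.01,0,0],[-8.5,0,0]],[255,[0,0,0],[0,0,0]]])

```text
t: 4.7
eef_pos: [0.4752, 0.0859, 0.1766]
orientation: [0.486, 0.517, 0.482, -0.514]
wrist_force: [0.7, 0.3, 0.5]
grip_width: 0.006
```

```bash
cat >> h.py <<'E'
C=np.array([0.55335,0.08814])
def polar(phi,off,z,r=0.115):
    a=np.radians(phi); rad=np.array([np.cos(a),np.sin(a)]); tan=np.array([np.sin(a),-np.cos(a)])
    p=C+r*rad-off*tan; return [p[0],p[1],z],(-rad).tolist()
def st():
    s=ctrl.read_state(); R=Rt(s); y=R.apply([0,1,0]); inw=np.degrees(np.arctan2(-y[1],-y[0]))%360
    print('t',s['t'],'p',np.round(s['eef_pos'],4),'phi_tool',inw.round(2),'F',np.round(s['wrist_force'],1),'j',np.round(s['joints'],2),'tilt',R.apply([1,0,0]).round(3)); return s
E
python3 - <<'E'
from h import *
st(); plan(*polar(177.3,0.030,0.15))
E
```

```text
t 4.7 p [0.4752 0.0859 0.1766] phi_tool 176.39 F [0.7 0.3 0.5] j [ 0.11 -0.23  1.55 -0.    1.82  0.17] tilt [ 0.006 -0.    -1.   ]
shift [[0.0264, -0.0368, 0.0246], [-0.91, 0.0, -0.37]] norm 0.0516
```

Request:
play_rows(deltas=[[255,[0.013,-0.0185,0.0125],[-0.9,0,-0.4]],[255,[0.013,-0.0185,0.0125],[0,0,0]],[255,[0,0,0],[0,0,0]],[255,[0,0,0],[0,0,0]]])

```text
t: 5.1
eef_pos: [0.4368, 0.0613, 0.1522]
orientation: [0.484, 0.517, 0.483, -0.515]
wrist_force: [-0.1, -0.6, -0.4]
grip_width: 0.007
```

```bash
python3 - <<'E'
from h import *
st(); plan(*polar(177.3,0.030,0.048))
save(snapshot('wrist'),'w2')
E
```

```text
t 5.1 p [0.4368 0.0613 0.1522] phi_tool 176.34 F [-0.1 -0.6 -0.4] j [ 0.06 -0.35  1.69  0.    1.8   0.13] tilt [ 0.003  0.001 -1.   ]
shift [[0.1042, -0.0003, -0.0023], [-0.96, -0.04, -0.18]] norm 0.1043
```

View pics/w2.png

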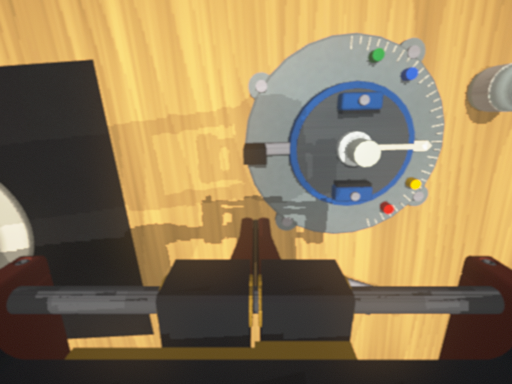

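The handle (255,153) lies straight ahead of the finger tips (253,222), with clear bench below them. Next: descend.

Request:
play_rows(deltas=[[255,[0.035,0,0],[-1,0,0]],[255,[0.035,0,0],[0,0,0]],[255,[0.025,0,0],[0,0,0]],[255,[0.007,0,0],[0,0,0]],[255,[0,0,0],[0,0,0]]])

```text
t: 5.65
eef_pos: [0.4439, 0.063, 0.0541]
orientation: [0.49, 0.517, 0.484, -0.508]
wrist_force: [-1.2, -0.0, 0.6]
grip_width: 0.006
```

```bash
python3 - <<'E'
from h import *
st(); plan(*polar(177.3,0.018,0.048))
save(snapshot('wrist'),'w3')
E
```

```text
t 5.65 p [0.4439 0.063  0.0541] phi_tool 177.1 F [-1.2 -0.   0.6] j [ 0.06 -0.33  1.85  0.    1.61  0.11] tilt [ 0.015  0.002 -1.   ]
shift [[0.006, -0.007, -0.0122], [-0.19, -0.15, -0.83]] norm 0.0153
```

View pics/w3.png

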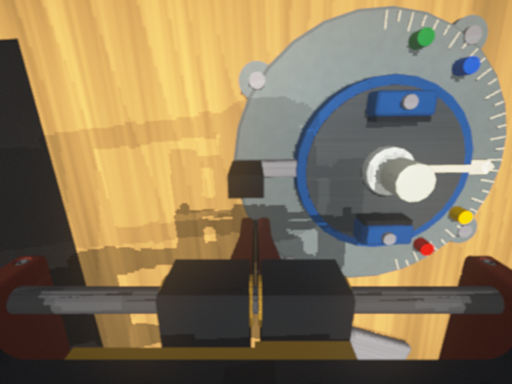

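Request:
play_rows(deltas=[[255,[0.005,-0.007,0],[0,0,-0.8]],[255,[0.001,0,-0.006],[0,0,0]],[255,[0,0,-0.006],[0,0,0]],[255,[0,-0.001,-0.006],[3,0,0]],[255,[0,-0.001,-0.006],[3,0,0]],[255,[0,-0.001,-0.006],[3,0,0]],[255,[0,0,0],[0,0,0]]])

```text
t: 6.4
eef_pos: [0.4406, 0.0976, 0.056]
orientation: [0.445, 0.555, 0.443, -0.546]
wrist_force: [0.8, -1.2, 0.7]
grip_width: 0.005
```

```bash
cat >> h.py <<'E'
def toolpolar():
    s=st(); R=Rt(s); d=s['eef_pos'][:2]-C
    # solve phi for tool at r, off  (off=0.018)
    rr=np.hypot(*d); a=np.degrees(np.arctan2(d[1],d[0]))%360
    print('tcp polar r %.4f ang %.2f -> handle phi if off 18mm: %.2f'%(rr,a,a-np.degrees(np.arcsin(0.018/rr))))
def see(name):
    P=camera_params('wrist'); im=snapshot('wrist'); save(im,name); np.save(name+'.npy',im)
    import pickle; pickle.dump(P,open(name+'.pkl','wb'))
    for n in ['pointer_aim','handle']:
        for d in nets.place_of(n,'wrist')[:1]:
            x=w('wrist',d['at'],P)-np.r_[C,0]; print(n,x.round(4),'ang',np.degrees(np.arctan2(x[1],x[0])).round(2),round(d['score'],2))
E
python3 - <<'E'
from h import *
toolpolar(); see('w4')
E
```

```text
t 6.4 p [0.4406 0.0976 0.056 ] phi_tool 167.77 F [ 0.8 -1.2  0.7] j [ 0.14 -0.32  1.84  0.    1.61  0.35] tilt [ 0.012  0.005 -1.   ]
tcp polar r 0.1132 ang 175.22 -> handle phi if off 18mm: 166.07
pointer_aim [ 0.1028 -0.007   0.0346] ang -3.89 0.65
handle [-0.1132  0.0029  0.0612] ang 178.53 0.79
```

View pics/w4.png

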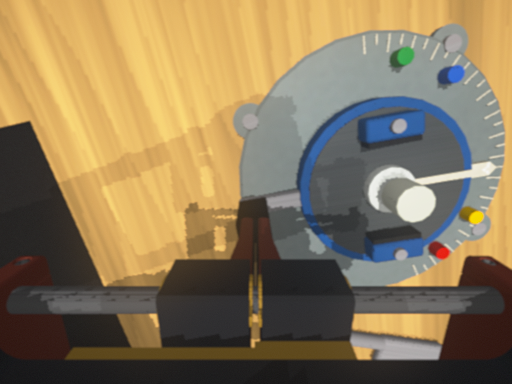

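```bash
python3 - <<'E'
from h import *
import pickle
P=pickle.load(open('w4.pkl','rb'))
for nm,px,z in [('tip',(490,169),.034),('ptr mid',(430,180),.034),('button',(409,203),.085),('handletop',(253,205),.088),('red',(441,252),.0215)]:
    x=ray('wrist',px,z,P)[:2]; d=x-C; print(nm,x.round(4),np.degrees(np.arctan2(d[1],d[0])).round(2),np.hypot(*d).round(4))
for n in [np.r_[C+.115*np.array([np.cos(a),np.sin(a)]),.088] for a in np.radians([177.3,170,166])]: print(proj('wrist',n,P))
print(proj('wrist',ctrl.read_state()['eef_pos'],P), ctrl.read_state()['t'])
E
```

```text
tip [0.6458 0.0822] -3.67 0.0927
ptr mid [0.5943 0.0835] -6.5 0.0413
button [0.5477 0.0908] 155.01 0.0062
handletop [0.442  0.1139] 166.99 0.1143
red [ 6.111e-01 -5.000e-04] -56.9 0.1058
[254.2787505  232.62821989]
[252.05262353 213.28134522]
[251.95684701 202.22601037]
[255.44874025 210.98484493] 6.55
```

```bash
python3 - <<'E'
from h import *
import pickle
for nm in ['w1','w3','w4']:
    P=pickle.load(open('w1.pkl' if nm=='w1' else 'w4.pkl','rb')) if nm!='w3' else None
    if P is None: continue
    R=np.array(P['R']); print(nm,'campos',(-R.T@P['t']).round(4))
P=pickle.load(open('w4.pkl','rb'))
im=np.load('w4.npy').copy()
big=cv2.resize(im[100:300,180:512],None,fx=2.4,fy=2.4,interpolation=cv2.INTER_CUBIC)
def dr(X,col): 
    u=proj('wrist',X,P); cv2.circle(big,(int((u[0]-180+.5)*2.4),int((u[1]-100+.5)*2.4)),3,col,-1)
for a,col in [(177.3,(255,0,0)),(170,(0,255,0)),(165,(0,0,255))]:
    v=np.array([np.cos(np.radians(a)),np.sin(np.radians(a))])
    for r,z in [(.08,.038),(.09,.038),(.115,.038),(.115,.088),(-.06,.034),(-.08,.034),(-.096,.034)]: dr(np.r_[C+r*v,z],col)
dr(np.r_[C,.085],(255,0,255)); dr(np.r_[C,.04],(255,255,0)); dr(ctrl.read_state()['eef_pos'],(0,255,255))
save(big,'w4b')
E
```

```text
w1 campos [0.5573 0.0994 0.4748]
w4 campos [0.4548 0.1751 0.2573]
```

View pics/w4b.png

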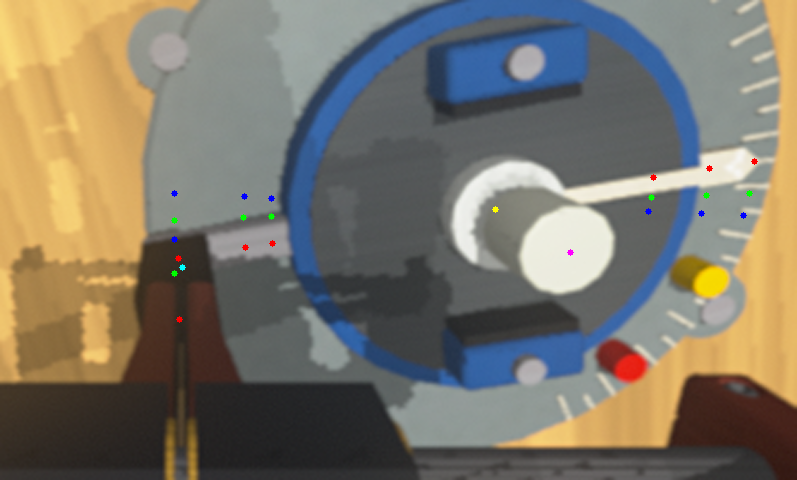

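```bash
python3 - <<'E'
from h import *
st()
a=snapshot('scene'); b=snapshot('side')
pa=proj('scene',[.45,.09,.06]); pb=proj('side',[.47,.09,.06]); print(pa,pb)
f=lambda im,p,h: cv2.resize(im[int(p[1])-h:int(p[1])+h,int(p[0])-h:int(p[0])+h],(400,400),interpolation=cv2.INTER_CUBIC)
save(np.hstack([f(a,pa,70),f(b,pb,80)]),'ab4')
E
```

```text
t 6.55 p [0.4404 0.0967 0.0556] phi_tool 167.83 F [-0.3 -0.3  0.3] j [ 0.14 -0.32  1.84  0.    1.61  0.35] tilt [ 0.011  0.004 -1.   ]
[206.0623921  151.85741397] [336.74849581 227.17344356]
```

View pics/ab4.png

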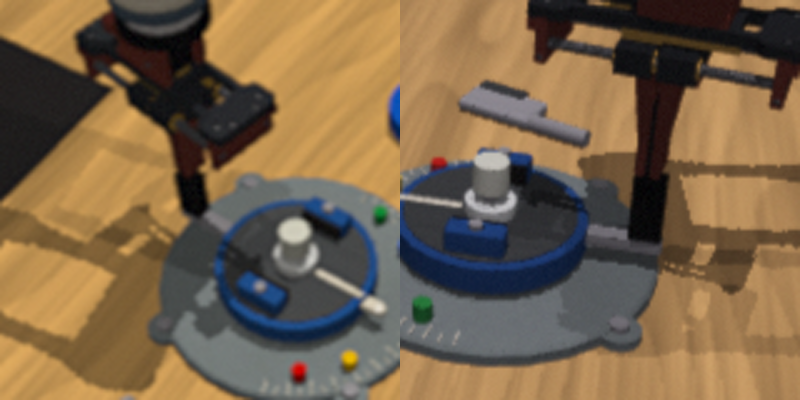

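The pictures disagree with the reported TCP. The fingers look as if they end at the handle's top, the ring has hardly turned and no force shows. I'll raise the tool and triangulate the real fingertip.

Request:
play_rows(deltas=[[255,[-0.03,0,0],[0,0,0]],[255,[-0.03,0,0.02],[0,0,0]],[255,[0,0,0.03],[0,0,0]],[255,[0,0,0],[0,0,0]]])

```text
t: 7.05
eef_pos: [0.4279, 0.0453, 0.1161]
orientation: [0.446, 0.553, 0.444, -0.547]
wrist_force: [-0.0, 0.1, 0.8]
grip_width: 0.006
```

```bash
python3 - <<'E'
from h import *
s=st(); e=s['eef_pos']; print(s['grip_width'])
out=[]
for c in ['scene','side','wrist']:
    im=snapshot(c)
    np.save('f_'+c+'.npy',im)
    p=proj(c,e); print(c,p); 
    h=48; x0=int(np.clip(p[0]-h,0,512-2*h)); y0=int(np.clip(p[1]-h,0,384-2*h))
    cr=cv2.resize(im[y0:y0+2*h,x0:x0+2*h],(266*1,266),interpolation=cv2.INTER_CUBIC); k=266/(2*h)
    for j,col in [(0,(0,255,255)),(-.02,(0,255,0)),(-.04,(255,0,255))]:
        u=proj(c,e+Rt(s).apply([j,0,0])); cv2.circle(cr,(int((u[0]-x0+.5)*k),int((u[1]-y0+.5)*k)),2,col,-1)
    out.append(cr)
save(np.hstack(out),'tip')
E
```

```text
t 7.05 p [0.4279 0.0453 0.1161] phi_tool 167.95 F [-0.   0.1  0.8] j [ 0.02 -0.39  1.78  0.    1.74  0.23] tilt [ 0.008  0.003 -1.   ]
0.006340033473210005
scene [185.93072219 145.67100105]
side [363.95476397 191.13200353]
wrist [255.79825045 213.17492793]
```

View pics/tip.png

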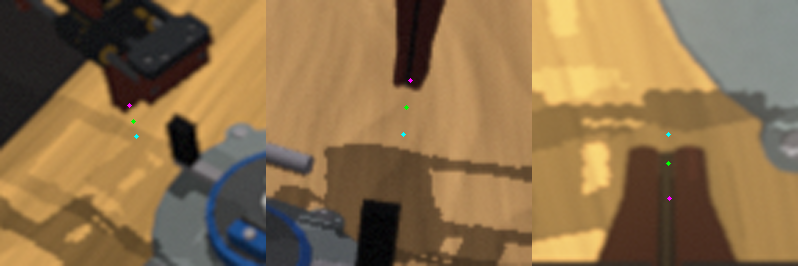

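The true fingertip sits about 35 mm short of the reported TCP. All three views agree, and there was no contact at reported z = 0.056. I'll plan with that offset, so the tip goes to z≈0.055 at reported z≈0.020.

```bash
python3 - <<'E'
from h import *
st(); plan(*polar(177.3,0.032,0.116)); plan(*polar(168,0.032,0.116))
E
```

```text
t 7.2 p [0.4281 0.0477 0.1154] phi_tool 168.05 F [-0.3  0.1  0.8] j [ 0.03 -0.39  1.78  0.    1.74  0.24] tilt [ 0.007  0.004 -1.   ]
shift [[-0.0005, 0.0058, -0.0154], [-9.25, -0.3, -0.37]] norm 0.0165
shift [[-0.0004, -0.0008, -0.0336], [0.05, -0.33, -0.35]] norm 0.0336
```

Request:
play_rows(deltas=[[255,[0,0,-0.004],[-4.7,0,0]],[255,[0,0,-0.004],[-4.7,0,0]],[255,[0.03,0,0],[0,0,0]],[255,[0.03,0,0],[0,0,0]],[255,[0.025,0,0],[0,0,0]],[255,[0.008,0,0],[0,0,0]],[255,[0,0,0],[0,0,0]]])

```text
t: 7.9
eef_pos: [0.429, 0.062, 0.0163]
orientation: [0.491, 0.51, 0.493, -0.505]
wrist_force: [-0.2, 0.1, 0.0]
grip_width: 0.006
```

```bash
python3 - <<'E'
from h import *
st(); plan(*polar(177.3,0.018,0.020))
a=snapshot('scene'); b=snapshot('side')
pa=proj('scene',[.45,.09,.06]); pb=proj('side',[.47,.09,.06])
f=lambda im,p,h: cv2.resize(im[int(p[1])-h:int(p[1])+h,int(p[0])-h:int(p[0])+h],(400,400),interpolation=cv2.INTER_CUBIC)
save(np.hstack([f(a,pa,60),f(b,pb,70)]),'ab5')
E
```

```text
t 7.9 p [0.429  0.062  0.0163] phi_tool 178.26 F [-0.2  0.1  0. ] j [ 0.06 -0.35  1.93  0.01  1.56  0.09] tilt [ 0.002  0.007 -1.   ]
shift [[-0.0036, 0.0082, -0.0139], [0.96, -0.38, -0.12]] norm 0.0165
```

View pics/ab5.png

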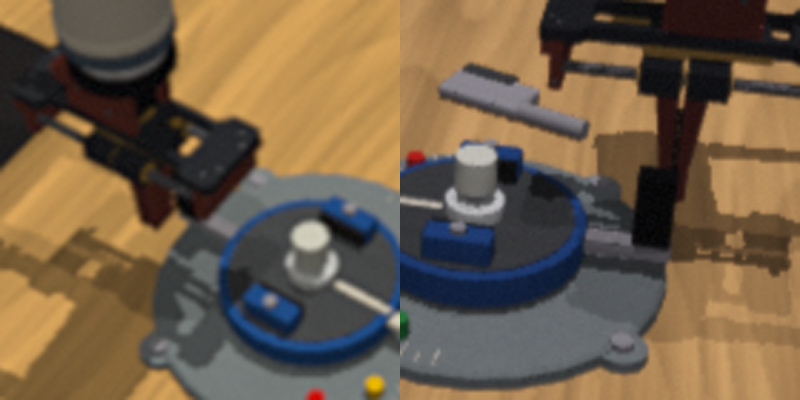

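Request:
play_rows(deltas=[[255,[-0.003,0.008,0],[0.9,0,0]],[255,[0,0,-0.007],[0,0,0]],[255,[0,0,-0.007],[0,0,0]],[255,[0,-0.001,-0.006],[3,0,0]],[255,[0,-0.001,-0.006],[3,0,0]],[255,[0,0,0],[0,0,0]]])

```text
t: 8.6
eef_pos: [0.4412, 0.0883, 0.026]
orientation: [0.461, 0.542, 0.457, -0.534]
wrist_force: [-0.1, 0.2, -0.0]
grip_width: 0.004
```

```bash
python3 - <<'E'
from h import *
toolpolar(); see('w6')
E
```

```text
t 8.6 p [0.4412 0.0883 0.026 ] phi_tool 170.97 F [-0.1  0.2 -0. ] j [ 0.12 -0.31  1.88  0.    1.56  0.28] tilt [ 0.011  0.003 -1.   ]
tcp polar r 0.1122 ang 179.91 -> handle phi if off 18mm: 170.67
handle [-0.1129  0.02    0.0618] ang 169.98 0.6
```

View pics/w6.png

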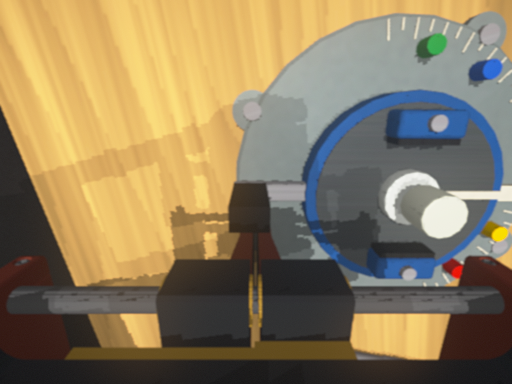

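Request:
play_rows(deltas=[[255,[0.002,-0.001,-0.008],[4,0,0]],[255,[0.002,-0.001,-0.008],[4,0,0]],[255,[0.002,-0.001,-0.008],[4,0,0]],[255,[0.001,-0.001,-0.008],[4,0,0]],[255,[0.001,-0.001,-0.008],[4,0,0]],[255,[0,0,0],[0,0,0]]])

```text
t: 9.35
eef_pos: [0.4493, 0.1251, 0.0221]
orientation: [0.359, 0.615, 0.353, -0.607]
wrist_force: [-0.7, 0.6, -0.8]
grip_width: 0.008
```

```bash
python3 - <<'E'
from h import *
toolpolar(); see('w7'); plan(*polar(133,0.018,0.02))
E
```

```text
t 9.35 p [0.4493 0.1251 0.0221] phi_tool 150.45 F [-0.7  0.6 -0.8] j [ 0.2  -0.26  1.85 -0.    1.54  0.72] tilt [ 0.014 -0.001 -1.   ]
tcp polar r 0.1105 ang 160.43 -> handle phi if off 18mm: 151.06
handle [-0.1018  0.0554  0.0604] ang 151.45 0.82
shift [[0.0022, -0.0065, -0.0369], [17.54, -0.44, -0.69]] norm 0.0376
```

View pics/w7.png

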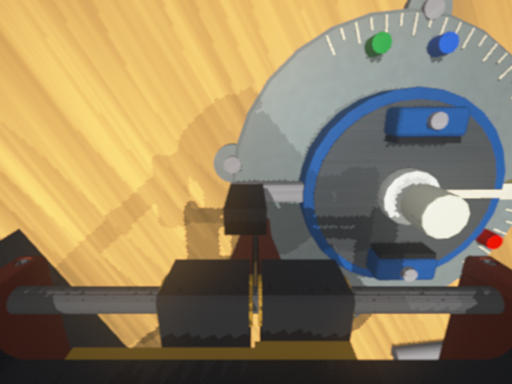

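Request:
play_rows(deltas=[[255,[0.001,-0.002,-0.008],[4,0,-0.3]],[255,[0.001,-0.002,-0.008],[4,0,-0.3]],[255,[0.001,-0.002,-0.008],[4,0,0]],[255,[0.001,-0.002,-0.008],[4,0,0]],[255,[0.001,-0.001,-0.006],[3,0,0]],[255,[0,0,0],[0,0,0]]])

```text
t: 10.1
eef_pos: [0.465, 0.1563, 0.0193]
orientation: [0.249, 0.664, 0.248, -0.66]
wrist_force: [-0.4, 0.1, -0.4]
grip_width: 0.005
```

```bash
python3 - <<'E'
from h import *
toolpolar(); see('w8')
im=snapshot('scene'); pa=proj('scene',[.55,.09,.04]); h=70
save(cv2.resize(im[int(pa[1])-h:int(pa[1])+h,int(pa[0])-h:int(pa[0])+h],(560,560),interpolation=cv2.INTER_CUBIC),'s8')
E
```

```text
t 10.1 p [0.465  0.1563 0.0193] phi_tool 131.14 F [-0.4  0.1 -0.4] j [ 0.26 -0.18  1.79 -0.    1.53  1.11] tilt [ 0.005 -0.001 -1.   ]
tcp polar r 0.1116 ang 142.37 -> handle phi if off 18mm: 133.09
pointer_aim [0.0025 0.0025 0.0428] ang 44.56 0.71
handle [-0.0788  0.0862  0.0618] ang 132.43 0.87
```

View pics/s8.png

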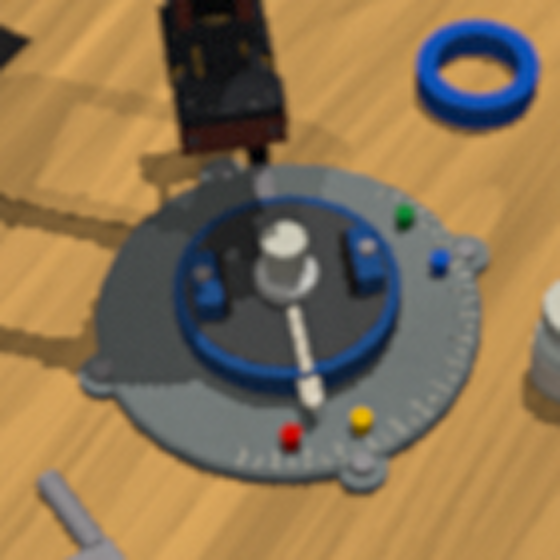

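Request:
play_rows(deltas=[[255,[0,-0.002,-0.007],[3,0,0]],[255,[0,-0.001,-0.006],[3,0,0]],[255,[0,0,0],[0,0,0]],[255,[0,0,0],[0,0,0]]])

```text
t: 10.7
eef_pos: [0.4719, 0.1647, 0.0193]
orientation: [0.215, 0.675, 0.212, -0.673]
wrist_force: [0.8, -0.9, -0.6]
grip_width: 0.007
```

```bash
cat >> h.py <<'E'
def scene(name,cam='scene'):
    im=snapshot(cam); pa=proj(cam,np.r_[C,.034]); h=50; x0,y0=int(pa[0])-h,int(pa[1])-h;k=6
    big=cv2.resize(im[y0:y0+2*h,x0:x0+2*h],(600,600),interpolation=cv2.INTER_CUBIC)
    for a in [-57,-60,-63,-66,-54]:
        v=np.array([np.cos(np.radians(a)),np.sin(np.radians(a))]); col=(255,0,255) if a==-57 else (0,255,255)
        for r in ([.05,.08,.096,.105]):
            u=proj(cam,np.r_[C+r*v,.034 if r<.1 else .022]); cv2.circle(big,(int((u[0]-x0+.5)*k),int((u[1]-y0+.5)*k)),1,col,-1)
    save(big,name); np.save(name+'.npy',im)
E
python3 - <<'E'
from h import *
toolpolar(); see('w9'); scene('s9')
E
```

```text
t 10.7 p [0.4719 0.1647 0.0193] phi_tool 125.19 F [ 0.8 -0.9 -0.6] j [ 0.27 -0.15  1.76 -0.    1.53  1.23] tilt [ 0.004 -0.003 -1.   ]
tcp polar r 0.1118 ang 136.77 -> handle phi if off 18mm: 127.50
handle [-0.0692  0.0924  0.0597] ang 126.84 0.89
```

View pics/s9.png

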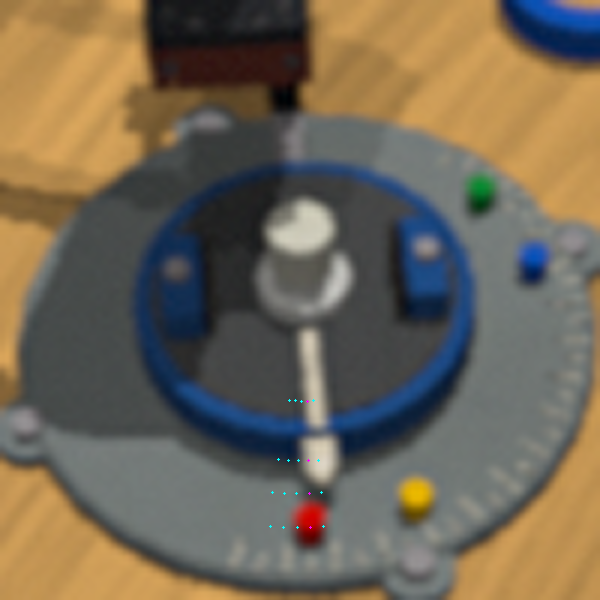

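View pics/w9.png

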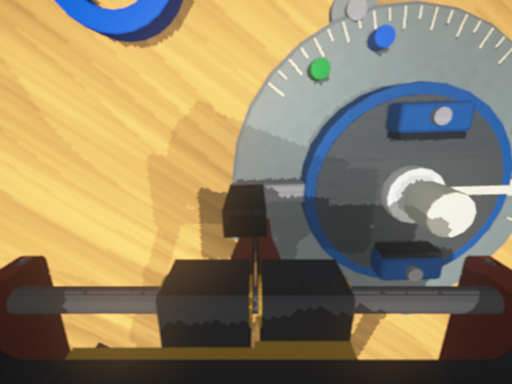

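Request:
play_rows(deltas=[[255,[0,-0.001,-0.003],[1.5,0,0]],[255,[0,-0.001,-0.003],[1.5,0,0]],[255,[0,0,0],[0,0,0]],[255,[0,0,0],[0,0,0]]])

```text
t: 11.3
eef_pos: [0.4755, 0.1686, 0.0193]
orientation: [0.196, 0.68, 0.192, -0.68]
wrist_force: [-0.9, -1.0, 0.4]
grip_width: 0.008
```

```bash
python3 - <<'E'
from h import *
toolpolar(); see('w10'); scene('s10')
E
```

```text
t 11.3 p [0.4755 0.1686 0.0193] phi_tool 121.89 F [-0.9 -1.   0.4] j [ 0.28 -0.14  1.75 -0.01  1.53  1.29] tilt [ 0.003 -0.005 -1.   ]
tcp polar r 0.1119 ang 134.05 -> handle phi if off 18mm: 124.80
pointer_aim [0.0013 0.0027 0.0412] ang 64.66 0.62
handle [-0.0653  0.0928  0.058 ] ang 125.15 0.77
```

View pics/s10.png

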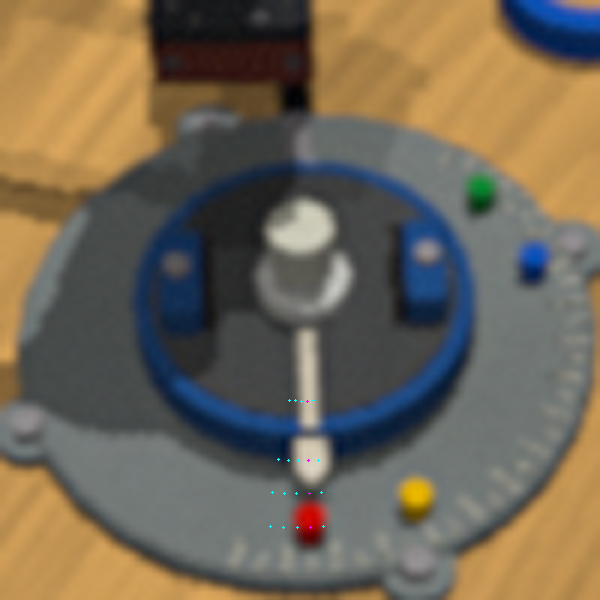

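Request:
play_rows(deltas=[[255,[0,0,0.02],[0,0,0]],[255,[0,0,0.015],[0,0,0]],[255,[-0.04,0,0],[0,0,0]],[255,[-0.045,0,0],[0,0,0]],[255,[-0.045,0,0],[0,0,0]],[255,[-0.045,0,0],[0,0,0]],[255,[-0.045,0,0],[0,0,0]],[255,[-0.03,0,0],[0,0,0]],[255,[0,0,0],[0,0,0]]])

```text
t: 12.4
eef_pos: [0.4412, 0.1508, 0.2742]
orientation: [-0.196, -0.678, -0.194, 0.682]
wrist_force: [-0.3, 0.2, 1.1]
grip_width: 0.005
```

```bash
python3 - <<'E'
from h import *
st(); plan([.50,.03,.26])
E
```

```text
t 12.4 p [0.4412 0.1508 0.2742] phi_tool 122.02 F [-0.3  0.2  1.1] j [ 0.26 -0.22  1.37 -0.    2.    1.27] tilt [-0.004 -0.005 -1.   ]
shift [[0.0145, 0.1336, 0.0141]] norm 0.1351
```

Request:
play_rows(deltas=[[255,[0.004,0.045,0.005],[0,0,0]],[255,[0.005,0.045,0.005],[0,0,0]],[255,[0.005,0.043,0.004],[0,0,0]],[255,[0,0,0],[0,0,0]],[255,[0,0,0],[0,0,0]]])

```text
t: 12.9
eef_pos: [0.5017, 0.0288, 0.2564]
orientation: [-0.197, -0.677, -0.197, 0.681]
wrist_force: [-0.7, 0.4, -0.4]
grip_width: 0.003
```

```bash
python3 - <<'E'
from h import *
st(); see('w11')
im=np.load('w11.npy'); B=blobs(im); print(B)
save(cv2.resize(im,(800,600),interpolation=cv2.INTER_CUBIC),'w11b')
E
```

```text
t 12.9 p [0.5017 0.0288 0.2564] phi_tool 122.35 F [-0.7  0.4 -0.4] j [-0.01 -0.14  1.32 -0.    1.96  1.  ] tilt [-0.005 -0.002 -1.   ]
pointer_aim [ 0.0583 -0.0894  0.0339] ang -56.87 0.82
handle [-0.0683  0.0954  0.059 ] ang 125.61 0.76
{'red': [([307.44, 108.19], 59)], 'yellow': [([302.0, 77.87], 63)], 'green': [([193.13, 53.02], 61)], 'blue': [([219.62, 36.51], 72), ([248.22, 143.52], 46), ([232.9, 145.16], 73)]}
```

View pics/w11b.png

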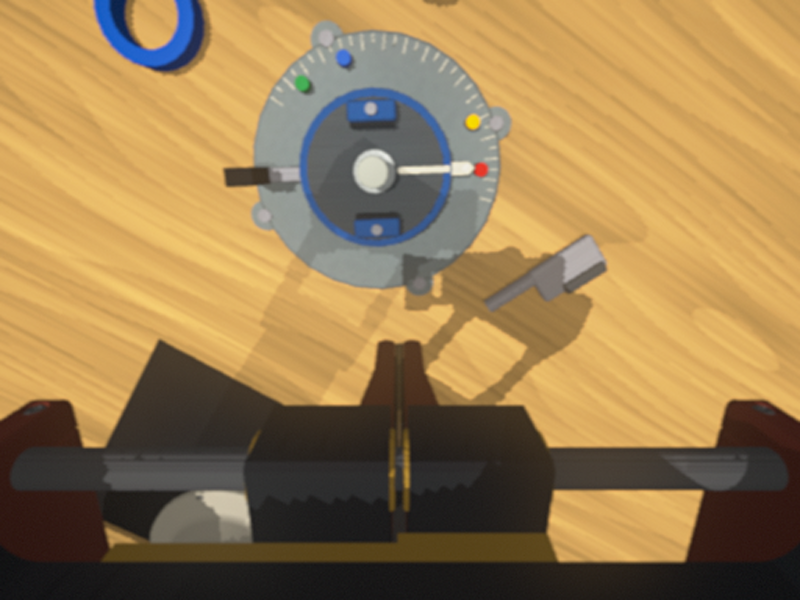

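```bash
cat >> h.py <<'E'
def measure(name):
    import pickle
    P=pickle.load(open(name+'.pkl','rb')); im=np.load(name+'.npy'); B=blobs(im)
    names=['red','yellow','blue','green']; ang=np.radians([-65,-40,40,65]); X={}
    for n,a in zip(names,ang):
        u=proj('wrist',np.r_[C+.105*np.array([np.cos(np.radians(8.1)+a),np.sin(np.radians(8.1)+a)]),.0215],P)
        c=[b for b in B[n] if np.hypot(b[0][0]-u[0],b[0][1]-u[1])<8]
        if c: X[n]=ray('wrist',c[0][0],.0215,P)[:2]
    def f(p): return np.concatenate([X[n]-(p[:2]+0.105*np.array([np.cos(p[2]+a),np.sin(p[2]+a)])) for n,a in zip(names,ang) if n in X])
    r=least_squares(f,[*C,0.141]); c=r.x[:2]; print(sorted(X),'centre',c.round(4),'mid',np.degrees(r.x[2]).round(2),'res mm',(r.fun*1000).round(1))
    red=X['red']-c; ra=np.degrees(np.arctan2(red[1],red[0]))
    hsv=cv2.cvtColor(im,cv2.COLOR_RGB2HSV)
    for (r0,r1,z) in [(.03,.072,.036),(.076,.097,.034),(.03,.097,.035)]:
        ys,xs=np.nonzero((hsv[...,2]>150)&(hsv[...,1]<50))
        W=np.array([ray('wrist',(x,y),z,P)[:2]-c for x,y in zip(xs,ys)]); rr=np.hypot(*W.T); a=np.degrees(np.arctan2(W[:,1],W[:,0]))
        da=(a-(-57)+180)%360-180; k=(rr>r0)&(rr<r1)&(abs(da)<10)
        q=W[k]; d=q.mean(0); print('r %.3f-%.3f n %d ang from centre %.2f'%(r0,r1,k.sum(),np.degrees(np.arctan2(d[1],d[0]))), 'line dir %.2f'%(np.degrees(np.arctan2(*np.linalg.svd(q-d)[2][0][::-1]))), 'rmax',rr[k].max().round(4))
    print('red angle',ra.round(2),'model',round(np.degrees(r.x[2])-65,2))
E
python3 -c "
from h import *
measure('w11')
im=np.load('w11.npy'); save(cv2.resize(im[80:140,220:330],None,fx=7,fy=7,interpolation=cv2.INTER_CUBIC),'w11c')"
```

```text
['blue', 'green', 'red', 'yellow'] centre [0.5534 0.0883] mid 8.04 res mm [ 0.2 -0.2 -0.2  0.1  0.1  0.1 -0.1  0. ]
r 0.030-0.072 n 147 ang from centre -55.79 line dir 123.39 rmax 0.0716
r 0.076-0.097 n 221 ang from centre -56.68 line dir -148.55 rmax 0.0969
r 0.030-0.097 n 385 ang from centre -56.42 line dir 122.26 rmax 0.0969
red angle -56.95 model -56.96
```

View pics/w11c.png

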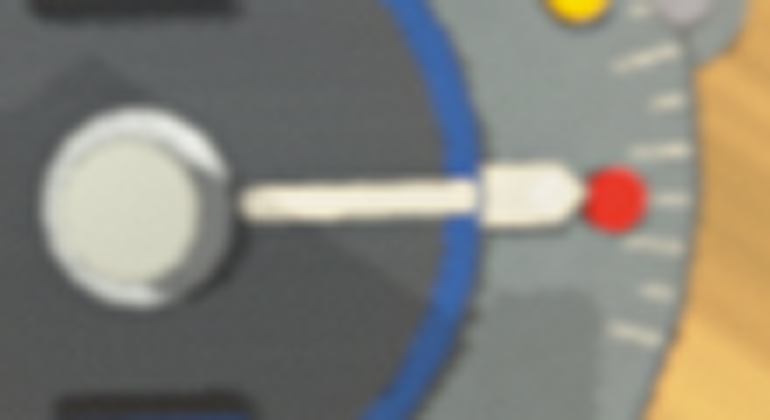

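```bash
cat >> h.py <<'E'
def measure2(name,c=(.5534,.0883)):
    import pickle
    P=pickle.load(open(name+'.pkl','rb')); im=np.load(name+'.npy').astype(float); c=np.array(c)
    g=im.min(2)
    for z in (.034,.040):
        out=[]
        for r in np.arange(.034,.097,.004):
            aa=np.arange(-67,-46.9,.1); S=np.array([cv2.remap(g.astype(np.float32),*[np.float32([[v]]) for v in proj('wrist',np.r_[c+r*np.array([np.cos(t),np.sin(t)]),z],P)],cv2.INTER_LINEAR)[0,0] for t in np.radians(aa)])
            wt=np.clip(S-150,0,None); wt*=abs(aa-aa[np.argmax(wt)])*r*np.pi/180<.009
            out.append((round(r,3),round(float((wt*aa).sum()/max(wt.sum(),1)),2)))
        print(z,out)
E
python3 -c "
from h import *
measure2('w11')"
```

```text
0.034 [(np.float64(0.034), -55.64), (np.float64(0.038), -55.99), (np.float64(0.042), -56.07), (np.float64(0.046), -55.8), (np.float64(0.05), -55.92), (np.float64(0.054), -55.9), (np.float64(0.058), -55.81), (np.float64(0.062), -55.89), (np.float64(0.066), -55.91), (np.float64(0.07), -55.71), (np.float64(0.074), -55.9), (np.float64(0.078), -55.64), (np.float64(0.082), -55.73), (np.float64(0.086), -55.66), (np.float64(0.09), -55.61), (np.float64(0.094), -55.45)]
0.04 [(np.float64(0.034), -55.55), (np.float64(0.038), -55.9), (np.float64(0.042), -55.95), (np.float64(0.046), -55.71), (np.float64(0.05), -55.86), (np.float64(0.054), -55.81), (np.float64(0.058), -55.73), (np.float64(0.062), -55.84), (np.float64(0.066), -55.8), (np.float64(0.07), -55.67), (np.float64(0.074), -55.79), (np.float64(0.078), -55.48), (np.float64(0.082), -55.72), (np.float64(0.086), -55.57), (np.float64(0.09), -55.57), (np.float64(0.094), -55.53)]
```

Pins fit to 0.2 mm. The pointer is at −55.75° and the red pin at −56.95°, so it is 1.2° short and I'll go back for a small nudge.

```bash
python3 - <<'E'
from h import *
a=np.radians(120.7); y=[-np.cos(a),-np.sin(a)]
plan([.4514,.1549,.13],y); plan([.4772,.1702,.02],y)
E
```

```text
shift [[0.1271, -0.1322, -0.0255], [1.8, 0.28, 0.01]] norm 0.1851
shift [[0.237, -0.1312, -0.056], [1.8, 0.28, 0.01]] norm 0.2766
```

Request:
play_rows(deltas=[[255,[0,-0.04,-0.005],[1.8,0,0]],[255,[0.02,-0.045,-0.008],[0,0,0]],[255,[0.025,-0.043,-0.007],[0,0,0]],[255,[0.04,-0.004,-0.003],[0,0,0]],[255,[0.04,0,0],[0,0,0]],[255,[0,0,0],[0,0,0]]])

```text
t: 13.65
eef_pos: [0.4478, 0.1662, 0.1309]
orientation: [0.19, 0.682, 0.191, -0.68]
wrist_force: [0.4, -0.8, -0.3]
grip_width: 0.004
```

```bash
cat >> h.py <<'E'
Y=[-np.cos(np.radians(120.7)),-np.sin(np.radians(120.7))]
E
python3 - <<'E'
from h import *
st(); plan([.4514,.1549,.02],Y); plan([.4772,.1702,.02],Y)
E
```

```text
t 13.65 p [0.4478 0.1662 0.1309] phi_tool 121.24 F [ 0.4 -0.8 -0.3] j [ 0.28 -0.25  1.64  0.    1.74  1.31] tilt [ 0.003  0.001 -1.   ]
shift [[0.1109, 0.0115, 0.0031], [0.54, -0.19, -0.02]] norm 0.1115
shift [[0.111, 0.0118, -0.0268], [0.54, -0.19, -0.02]] norm 0.1148
```

Request:
play_rows(deltas=[[255,[0,0.009,0.004],[0.5,0,0]],[255,[0.035,0,0],[0,0,0]],[255,[0.035,0,0],[0,0,0]],[255,[0.03,0,0],[0,0,0]],[255,[0.008,0,0],[0,0,0]],[255,[0,0,0],[0,0,0]]])

```text
t: 14.25
eef_pos: [0.4582, 0.1567, 0.0374]
orientation: [0.187, 0.691, 0.187, -0.672]
wrist_force: [-0.0, 0.5, 0.5]
grip_width: 0.003
```

```bash
python3 - <<'E'
from h import *
st(); plan([.4772,.1702,.02],Y)
E
```

```text
t 14.25 p [0.4582 0.1567 0.0374] phi_tool 120.69 F [-0.   0.5  0.5] j [ 0.26 -0.23  1.8  -0.    1.55  1.29] tilt [ 0.026  0.006 -1.   ]
shift [[0.0179, -0.002, -0.0228], [-0.0, -1.45, -0.45]] norm 0.0291
```

Request:
play_rows(deltas=[[255,[0.01,-0.001,0],[0,-1.4,-0.4]],[255,[0.009,0,0],[0,0,0]],[255,[0,0,-0.008],[0,0,0]],[255,[0,0,0],[0,0,0]]])

```text
t: 14.65
eef_pos: [0.4711, 0.1624, 0.028]
orientation: [0.187, 0.687, 0.186, -0.677]
wrist_force: [-0.5, 0.9, -0.1]
grip_width: 0.007
```

```bash
python3 - <<'E'
from h import *
st(); plan([.4772,.1702,.02],Y)
E
```

```text
t 14.65 p [0.4711 0.1624 0.028 ] phi_tool 120.6 F [-0.5  0.9 -0.1] j [ 0.26 -0.18  1.77 -0.    1.54  1.3 ] tilt [ 0.015  0.003 -1.   ]
shift [[0.0082, -0.0037, -0.0091], [-0.1, -0.81, -0.27]] norm 0.0128
```

Request:
play_rows(deltas=[[255,[0.006,-0.003,-0.002],[0,-0.8,-0.3]],[255,[0.003,0,-0.002],[0,0,0]],[255,[0,0,0],[0,0,0]]])

```text
t: 14.95
eef_pos: [0.4745, 0.1679, 0.0205]
orientation: [0.186, 0.683, 0.187, -0.681]
wrist_force: [-0.9, -1.1, -0.4]
grip_width: 0.003
```

```bash
python3 - <<'E'
from h import *
st(); plan([.4772,.1702,.02],Y)
E
```

```text
t 14.95 p [0.4745 0.1679 0.0205] phi_tool 120.61 F [-0.9 -1.1 -0.4] j [ 0.27 -0.14  1.75  0.    1.53  1.31] tilt [ 0.002  0.001 -1.   ]
shift [[0.0005, -0.0006, -0.0035], [-0.09, -0.13, 0.0]] norm 0.0036
```

Request:
play_rows(deltas=[[255,[0,0,-0.002],[0,0,0]],[255,[0,0,-0.001],[0,0,0]],[255,[0,0,0],[0,0,0]]])

```text
t: 15.25
eef_pos: [0.4763, 0.1692, 0.0204]
orientation: [-0.187, -0.682, -0.187, 0.682]
wrist_force: [-0.2, 0.4, 0.2]
grip_width: 0.005
```

```bash
python3 - <<'E'
from h import *
st(); plan([.4772,.1702,.02],Y)
E
```

```text
t 15.25 p [0.4763 0.1692 0.0204] phi_tool 120.63 F [-0.2  0.4  0.2] j [ 0.27 -0.14  1.74  0.    1.54  1.31] tilt [-0.  0. -1.]
shift [[0.0004, -0.0004, -0.0013], [-0.07, 0.01, 0.02]] norm 0.0014
```

Request:
play_rows(deltas=[[255,[0,0,-0.0012],[0,0,0]],[255,[0,0,0],[0,0,0]],[255,[0,0,0.02],[0,0,0]],[255,[0,0,0.015],[0,0,0]],[255,[-0.04,0,0],[0,0,0]],[255,[-0.045,0,0],[0,0,0]],[255,[-0.045,0,0],[0,0,0]],[255,[-0.045,0,0],[0,0,0]],[255,[-0.045,0,0],[0,0,0]],[255,[-0.02,0.04,0.005],[0,0,0]],[255,[0,0.045,0.005],[0,0,0]],[255,[0,0.04,0.004],[0,0,0]]])

```text
t: 16.45
eef_pos: [0.4988, 0.0379, 0.2674]
orientation: [0.19, 0.683, 0.19, -0.679]
wrist_force: [0.1, 0.2, -0.1]
grip_width: 0.003
```

Request:
play_rows(deltas=[[255,[0,0,0],[0,0,0]],[255,[0,0,0],[0,0,0]]])

```text
t: 16.65
eef_pos: [0.5008, 0.0339, 0.2674]
orientation: [0.189, 0.684, 0.188, -0.679]
wrist_force: [0.1, -0.1, -1.1]
grip_width: 0.007
```

```bash
python3 - <<'E'
from h import *
st(); see('w12'); measure('w12'); measure2('w12')
im=np.load('w12.npy'); save(im,'w12')
plan([*C,.12],Y)
E
```

```text
t 16.65 p [0.5008 0.0339 0.2674] phi_tool 120.84 F [ 0.1 -0.1 -1.1] j [-0.   -0.14  1.31  0.    1.97  1.03] tilt [ 0.007  0.    -1.   ]
pointer_aim [ 0.0568 -0.0886  0.0105] ang -57.33 0.68
handle [-0.0627  0.0947  0.0594] ang 123.51 0.57
['blue', 'green', 'red', 'yellow'] centre [0.5534 0.0881] mid 8.15 res mm [ 0.1 -0.  -0.2  0.1  0.   0.2  0.1 -0.3]
r 0.030-0.072 n 141 ang from centre -56.83 line dir 123.37 rmax 0.0712
r 0.076-0.097 n 185 ang from centre -56.77 line dir -148.85 rmax 0.097
r 0.030-0.097 n 342 ang from centre -56.78 line dir 123.54 rmax 0.0969
red angle -56.81 model -56.85
0.034 [(np.float64(0.034), -56.91), (np.float64(0.038), -56.86), (np.float64(0.042), -56.88), (np.float64(0.046), -56.9), (np.float64(0.05), -56.8), (np.float64(0.054), -56.96), (np.float64(0.058), -56.81), (np.float64(0.062), -56.91), (np.float64(0.066), -56.85), (np.float64(0.07), -56.83), (np.float64(0.074), -56.96), (np.float64(0.078), -56.56), (np.float64(0.082), -56.5), (np.float64(0.086), -56.74), (np.float64(0.09), -56.98), (np.float64(0.094), -56.69)]
0.04 [(np.float64(0.034), -56.8), (np.float64(0.038), -56.74), (np.float64(0.042), -56.81), (np.float64(0.046), -56.78), (np.float64(0.05), -56.75), (np.float64(0.054), -56.85), (np.float64(0.058), -56.75), (np.float64(0.062), -56.84), (np.float64(0.066), -56.78), (np.float64(0.07), -56.79), (np.float64(0.074), -56.88), (np.float64(0.078), -56.51), (np.float64(0.082), -56.5), (np.float64(0.086), -56.73), (np.float64(0.09), -56.77), (np.float64(0.094), -56.72)]
shift [[0.1475, -0.0185, -0.0721], [0.29, -0.31, -0.16]] norm 0.1652
```

View pics/w12.png

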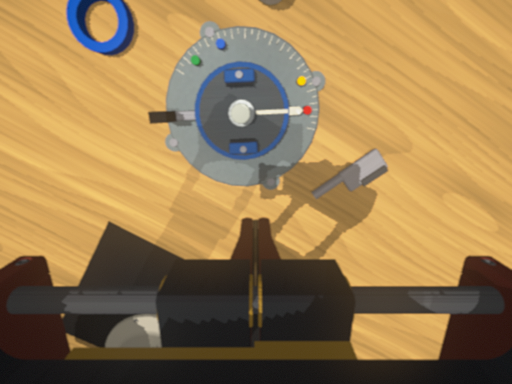

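Pointer −56.8°, red pin −56.8/−56.9°: aligned and at rest. In the picture the pointer tip (300,110) meets the red pin (307,110). Next, the button.

Request:
play_rows(deltas=[[255,[0,-0.009,-0.036],[0,0,0]],[255,[0.01,-0.009,-0.036],[0,-0.3,0]],[255,[0.045,0,0],[0,0,0]],[255,[0.045,0,0],[0,0,0]],[255,[0.03,0,0],[0,0,0]],[255,[0,0,0],[0,0,0]],[255,[0,0,0],[0,0,0]]])

```text
t: 17.5
eef_pos: [0.5533, 0.0989, 0.1349]
orientation: [0.194, 0.682, 0.192, -0.678]
wrist_force: [-0.1, 0.2, 0.7]
grip_width: 0.005
```

```bash
python3 - <<'E'
from h import *
st(); plan([*C,.06],Y)
E
```

```text
t 17.5 p [0.5533 0.0989 0.1349] phi_tool 121.7 F [-0.1  0.2  0.7] j [ 0.12 -0.02  1.43 -0.    1.73  1.13] tilt [ 0.005 -0.001 -1.   ]
shift [[0.0749, 0.0089, 0.0059], [1.0, -0.24, -0.19]] norm 0.0757
```

Request:
play_rows(deltas=[[255,[0,0.009,0.006],[1,0,0]],[255,[0.03,0,0],[0,0,0]],[255,[0.025,0,0],[0,0,0]],[255,[0,0,0],[0,0,0]],[255,[0,0,0],[0,0,0]]])

```text
t: 18.0
eef_pos: [0.5588, 0.0867, 0.0925]
orientation: [0.188, 0.691, 0.184, -0.674]
wrist_force: [-0.5, -0.5, -0.0]
grip_width: 0.007
```

```bash
python3 - <<'E'
from h import *
s=st(); plan([*C,.055],Y)
out=[]
for c in ['scene','side']:
    im=snapshot(c); p=proj(c,[*C,.085]); h=50; x0,y0=int(p[0])-h,int(p[1])-h
    cr=cv2.resize(im[y0:y0+2*h,x0:x0+2*h],(400,400),interpolation=cv2.INTER_CUBIC)
    u=proj(c,s['eef_pos']+np.array([0,0,.035])); cv2.circle(cr,(int((u[0]-x0+.5)*4),int((u[1]-y0+.5)*4)),2,(0,255,255),-1); out.append(cr)
save(np.hstack(out),'p1')
E
```

```text
t 18.0 p [0.5588 0.0867 0.0925] phi_tool 120.53 F [-0.5 -0.5 -0. ] j [ 0.1  -0.03  1.51 -0.    1.63  1.13] tilt [ 0.025  0.    -1.   ]
shift [[0.0374, -0.0044, 0.0048], [-0.17, -1.22, -0.7]] norm 0.0379
```

View pics/p1.png

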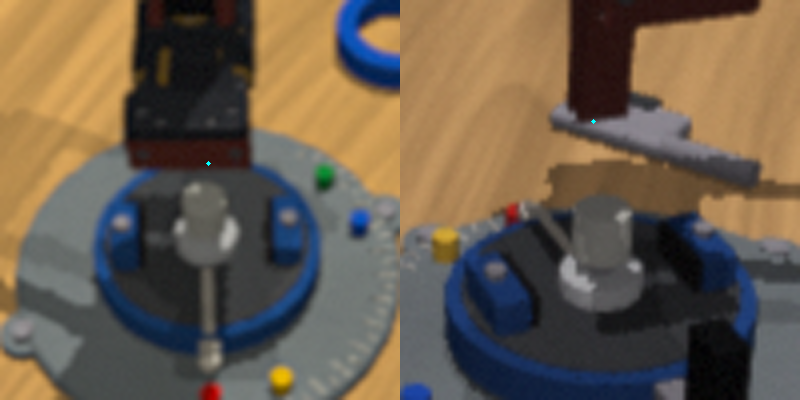

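Request:
play_rows(deltas=[[255,[0.01,-0.004,0.005],[0,-1.2,-0.7]],[255,[0.01,0,0],[0,0,0]],[255,[0.008,0,0],[0,0,0]],[255,[0,0,0],[0,0,0]]])

```text
t: 18.5
eef_pos: [0.554, 0.0879, 0.0655]
orientation: [0.186, 0.683, 0.186, -0.681]
wrist_force: [0.1, -0.1, 0.4]
grip_width: 0.004
```

```bash
python3 - <<'E'
from h import *
s=st(); plan([*C,.05],Y)
E
```

```text
t 18.5 p [0.554  0.0879 0.0655] phi_tool 120.54 F [ 0.1 -0.1  0.4] j [ 0.1  -0.01  1.54  0.    1.61  1.13] tilt [ 0.003  0.001 -1.   ]
shift [[0.0155, -0.0005, 0.0005], [-0.16, -0.18, -0.06]] norm 0.0155
```

Aligned over the button. I'll press in small steps.

Request:
play_rows(deltas=[[255,[0.005,0,0],[0,0,0]],[255,[0.005,0,0],[0,0,0]],[255,[0.004,0,0],[0,0,0]],[255,[0.003,0,0],[0,0,0]]])

```text
t: 18.9
eef_pos: [0.554, 0.0881, 0.047]
orientation: [0.186, 0.683, 0.186, -0.681]
wrist_force: [0.3, 0.2, 0.4]
grip_width: 0.006
```

Request:
play_rows(deltas=[[255,[0.004,0,0],[0,0,0]]])

```text
t: 19.0
eef_pos: [0.5541, 0.0881, 0.0433]
orientation: [0.186, 0.683, 0.186, -0.681]
wrist_force: [-1.6, -0.7, 5.4]
grip_width: 0.005
```

Request:
play_rows(deltas=[[255,[0.004,0,0],[0,0,0]]])

```text
t: 19.1
eef_pos: [0.5542, 0.0881, 0.0398]
orientation: [0.186, 0.684, 0.186, -0.681]
wrist_force: [-3.5, -0.3, 5.7]
grip_width: 0.002
```

Request:
play_rows(deltas=[[255,[0.003,0,0],[0,0,0]]])

```text
t: 19.2
eef_pos: [0.5542, 0.0881, 0.0371]
orientation: [0.186, 0.684, 0.186, -0.681]
wrist_force: [-3.7, -0.9, 4.6]
grip_width: 0.004
```

Request:
play_rows(deltas=[[255,[0.002,0,0],[0,0,0]]])

```text
t: 19.3
eef_pos: [0.5543, 0.0881, 0.0355]
orientation: [0.186, 0.684, 0.186, -0.68]
wrist_force: [-4.5, -0.6, 15.2]
grip_width: 0.004
```

Request:
play_rows(deltas=[[255,[0.002,0,0],[0,0,0]]])

```text
t: 19.4
eef_pos: [0.5545, 0.0881, 0.0355]
orientation: [0.187, 0.684, 0.186, -0.68]
wrist_force: [-7.5, -1.2, 18.8]
grip_width: 0.009
```

Force rose from 5 to 19 N with z stuck at 0.0355, about 10 mm below first contact, so the button is on its stop. I'll lift off and check.

Request:
play_rows(deltas=[[255,[-0.01,0,0],[0,0,0]],[255,[-0.04,0,0],[0,0,0]],[255,[-0.045,0,0],[0,0,0]],[255,[-0.045,0,0],[0,0,0]],[255,[-0.045,0,0],[0,0,0]],[255,[-0.04,0.005,0.035],[0,0,0]],[255,[0,0.01,0.035],[0,0,0]],[255,[0,0,0],[0,0,0]],[255,[0,0,0],[0,0,0]]])

```text
t: 20.3
eef_pos: [0.5024, 0.0402, 0.2627]
orientation: [0.187, 0.684, 0.186, -0.68]
wrist_force: [0.4, 0.2, -0.1]
grip_width: 0.005
```

```bash
python3 - <<'E'
from h import *
st(); see('w13'); measure('w13'); measure2('w13')
out=[]
for c in ['scene','side']:
    im=snapshot(c); p=proj(c,[*C,.085]); h=50; x0,y0=int(p[0])-h,int(p[1])-h
    cr=cv2.resize(im[y0:y0+2*h,x0:x0+2*h],(400,400),interpolation=cv2.INTER_CUBIC)
    for z,col in [(.085,(255,0,0)),(.075,(0,255,255))]:
        u=proj(c,[*C,z]); cv2.circle(cr,(int((u[0]-x0+.5)*4),int((u[1]-y0+.5)*4)),2,col,-1)
    out.append(cr)
    for n in ['lock_top','clubhead','tape_roll','ferrule_jar']: print(c,n,[(w(c,d['at']).round(4).tolist(),round(d['score'],2)) for d in nets.place_of(n,c)[:1]])
save(np.hstack(out),'p2')
E
```

```text
t 20.3 p [0.5024 0.0402 0.2627] phi_tool 120.6 F [ 0.4  0.2 -0.1] j [ 0.01 -0.14  1.32 -0.    1.96  1.05] tilt [ 0.006 -0.    -1.   ]
pointer_aim [ 0.0575 -0.0904  0.0377] ang -57.54 0.94
handle [-0.0636  0.096   0.0605] ang 123.54 0.98
['blue', 'green', 'red', 'yellow'] centre [0.5533 0.0881] mid 8.14 res mm [ 0.  -0.2 -0.1  0.1  0.1  0.3  0.  -0.2]
r 0.030-0.072 n 145 ang from centre -56.77 line dir 123.09 rmax 0.0711
r 0.076-0.097 n 156 ang from centre -56.75 line dir -152.17 rmax 0.0969
r 0.030-0.097 n 322 ang from centre -56.78 line dir 123.45 rmax 0.0969
red angle -56.9 model -56.86
0.034 [(np.float64(0.034), -56.94), (np.float64(0.038), -57.03), (np.float64(0.042), -57.16), (np.float64(0.046), -56.94), (np.float64(0.05), -56.93), (np.float64(0.054), -56.99), (np.float64(0.058), -57.03), (np.float64(0.062), -56.95), (np.float64(0.066), -56.93), (np.float64(0.07), -56.91), (np.float64(0.074), -57.14), (np.float64(0.078), -56.64), (np.float64(0.082), -56.62), (np.float64(0.086), -56.76), (np.float64(0.09), -56.56), (np.float64(0.094), -56.78)]
0.04 [(np.float64(0.034), -56.68), (np.float64(0.038), -56.83), (np.float64(0.042), -56.93), (np.float64(0.046), -56.77), (np.float64(0.05), -56.77), (np.float64(0.054), -56.86), (np.float64(0.058), -56.88), (np.float64(0.062), -56.82), (np.float64(0.066), -56.79), (np.float64(0.07), -56.83), (np.float64(0.074), -56.87), (np.float64(0.078), -56.49), (np.float64(0.082), -56.58), (np.float64(0.086), -56.61), (np.float64(0.09), -56.43), (np.float64(0.094), -56.88)]
scene lock_top [([0.5524, 0.0842, 0.0758], 0.45)]
scene clubhead [([0.5681, -0.1365, 0.0027], 0.96)]
scene tape_roll [([0.5588, 0.3411, 0.0053], 0.7)]
scene ferrule_jar [([0.7282, 0.1435, -0.0018], 0.63)]
side lock_top [([0.5561, 0.0911, 0.0723], 0.68)]
side clubhead [([0.5668, -0.1421, -0.0012], 0.67)]
side tape_roll [([0.5572, 0.3383, 0.0005], 0.94)]
side ferrule_jar [([0.7375, 0.1425, -0.0017], 0.86)]
```

View pics/p2.png

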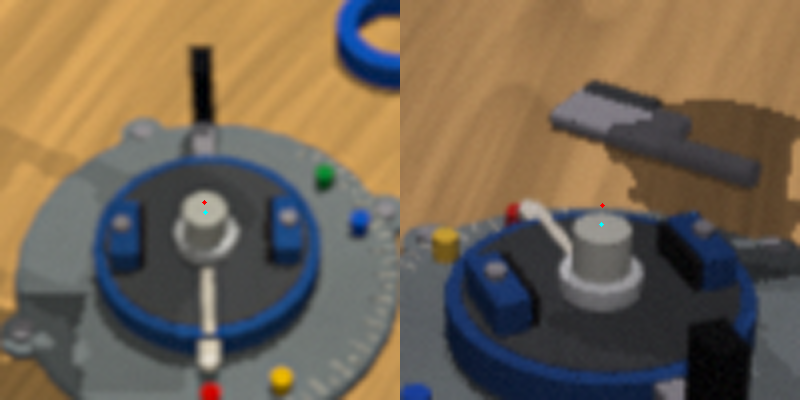

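View pics/w13.png

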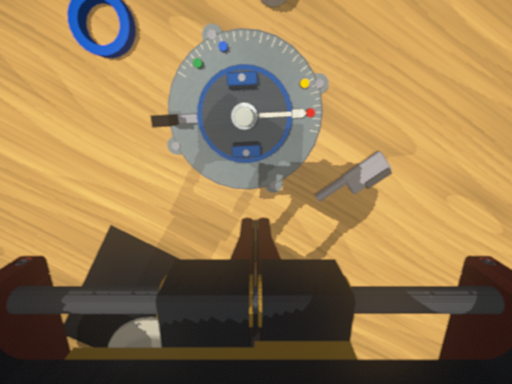

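The pictures show the button top at the z=0.075 mark in both views and the pointer on the red pin (302,113 → 310,113). Bystanders are unmoved and the arm is clear, so I'll hand in.

```bash
python3 -c "
from bench import ctrl
print(ctrl.job_done(), ctrl.read_state()['t'])"
```

```text
the job is handed in; nothing more can be done
the job is handed in; nothing more can be done
```

I pushed the handle from one broad side with the closed fingers, about 54° clockwise, until the pointer was on the red pin. I checked it at rest, nudged it 1.2° further, then pressed the lock button and lifted clear. The job was handed in at about 20.6 s, against the 45 s limit.

**Last checks**
- **Pointer:** it measured about −56.8° and the red pin −56.9°, both before and after the press. The pins fitted the fixture's layout to within 0.3 mm.
- **Button:** force rose from about 5 N to 19 N when it stopped moving, about 10 mm below first contact. Its top shows at about 75 mm in both outside views.
- **Other objects:** the club head, tape roll and jar are where they started, within the networks' error. The arm was clear of everything.

**What disagreed**
- **Fingertip position:** the reported TCP lay about 35 mm beyond the fingertips seen in the pictures. My first push therefore went over the handle without touching it. I measured the offset from the cameras and used it for the rest; the contact height at the button agreed, but only to within about 5 mm.
- **Network readings:** the `pointer_aim` network placed the pointer wrongly in a few close-up views. I relied on my own line and pin fits for the final angle.

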